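Set and lock the last leg of a raised chopping board

TASK

The raised chopping board lies upside down on the counter with its four telescopic legs pointing up; three legs are already set and locked, the fourth has dropped down in its sleeve and its blue cam lever is open. Pull that leg up until its red length mark sits just on top of the blue lever ring, as on the other three legs, and without letting go of it swing its cam lever fully round to its closed stop with the same hand. Finish still gripping the leg at its mark with the lever closed, and leave the bowl, the spoon and the jars beside the board where they are.

Things in the scene. Friction and masses are not known exactly. Their poses are not given: they have to be found in the camera images.
- board: the raised chopping board, bamboo, 220 x 300 x 22 mm with black rubber corners, lying upside down and fixed on the counter; origin at the centre of its lower face, z up; four legs stand on it about 70 mm either way along its x and 105 mm either way along its y; which of the four is the loose one changes from run to run
- leg_post: the fixed aluminium sleeve (33 mm across, black collar 39 mm across) of the one leg that is not yet set; origin at the foot of the sleeve on the board, z up along the leg; x is the direction in which its lever points when closed
- ring_top (a point): centre of the top face of the blue lever ring, on the axis of the loose leg, 90 mm above the board; the ring is 37 mm across and 14 mm high; keep fingertips above this height
- leg_tube: the loose leg: round steel rod 20 mm across with a 16 mm black rubber end; origin at the centre of its top end, 34 mm above ring_top when dropped, 54 mm when set. It slides up and down in the sleeve and turns freely on its own axis, so a hand gripping it can turn about it; 0.2 to 0.4 kg; it drops back if let go with the lever open; the closed lever clamps it with a brake shoe
- leg_mark (a point): lower edge of the red ring mark (4 mm high) on the loose leg, on its axis; hidden 20 mm below ring_top when the leg is dropped, level with ring_top when the leg is at its mark
- leg_slide (a joint): how far the loose leg is drawn up, m: 0 dropped, 0.020 at the mark, 0.038 upper stop
- cam_lever (a joint): angle of the blue cam lever about the axis of the loose leg, rad: about 0 to 0.2 open at the start, 1.05 at the closed stop; it turns anticlockwise seen from above; it points along the x axis of leg_post turned by (value - 1.05); takes about 0.1 N m, rising to 0.2 near the stop, and stays where it is put
- lever_tip (a point): upper outer corner of the lever's blade, 58 mm from the leg's axis; the blade is upright, 7 mm thick, from 16 to 58 mm out and 45 mm up from ring_top, so a finger gripping the leg low down (tip a few mm above ring_top before lifting) still meets it at the mark and pushes it round when the hand turns about the leg
- set_leg1: a leg already set and locked, same make, fixed; origin at its foot on the board; its lever is closed; its top is 144 mm above the board
- set_leg2: another leg already set and locked, as set_leg1
- set_leg3: another leg already set and locked, as set_leg1
- bowl: white ceramic bowl, 150 mm across, 62 mm high, loose; to be left alone
- spice_jar: spice jar with red cap, 52 mm across, 107 mm high, loose; to be left alone
- pepper_shaker: shaker with brown cap, 42 mm across, 100 mm high, loose; to be left alone
- salt_shaker: white shaker with steel cap, 54 mm across, 78 mm high, loose; to be left alone
- measuring_spoon: white plastic measuring spoon, 130 mm long, lying flat, loose; to be left alone

How it is judged (in metres and radians):
On the way, in this order (a step that is already met when the one before it is completed fails the run):
1. the leg is held in the fingers at its mark while the lever is still open (value of joint leg_slide between 0.0165 and 0.0235 m and contact force between the fingers and leg_tube above 2 N and value of joint cam_lever below 0.4 rad), for 0.2 s.
2. the lever is swung to its closed stop with the leg still held at its mark (value of joint cam_lever above 0.98 rad and value of joint leg_slide between 0.0165 and 0.0235 m and contact force between the fingers and leg_tube above 2 N), for 0.2 s.
At the end, for the whole second after the job is handed in: The fingers still grip the leg (more than 2 N), the leg stands within 3.5 mm of its mark and still, and the cam lever is within 0.07 rad of its closed stop (all of step 2 and linear speed of leg_tube below 0.01 m/s); the arm keeps its last pose, push and grip.
It fails at once if the raised leg is let go (value of joint leg_slide above 0.012 m and contact force between the fingers and leg_tube below 0.2 N).
It fails at once if the lever is closed on the leg while it is off its mark (value of joint cam_lever above 0.8 rad and (value of joint leg_slide below 0.014 m or value of joint leg_slide above 0.026 m)).
It fails at once if the bowl, the spoon or a jar beside the board is pushed about (distance of any of bowl, spice_jar, pepper_shaker, salt_shaker, measuring_spoon from where it was at the start of the episode above 0.02 m).
It also fails if it takes over 38 s, if anything falls off the work surface, if the arm or the gripper's body presses on something with over 40 N, if the wrist force passes 120 N, or if a joint passes its speed limit or range.

ROBOT

A 6-joint arm with a two-finger parallel gripper is mounted at the origin on the work surface. World frame = base frame: x ahead of the robot, y to its left, z up, the work surface at z = 0. Lengths are in mm, angles in degrees, forces in N, time in s.
With the tool pointing down it reaches from about 250 to 850 mm from the base axis. Payload 12.5 kg.
Tool frame: the origin (TCP) lies between the finger pads; the fingertips stand 14 mm ahead of it and the grasp point (between the pads) lies 5 mm behind it; z points along the fingers, y is the line along which they close (so a half turn about z gives the same grasp; the last joint's range is limited). The gripper opens to 93 mm and grips with 3 to 60 N. Pads are 15 mm wide; open, the fingers measure 128 mm over their backs; the gripper's body (75 mm by 188 mm) begins 65 mm behind the grasp point.
Start: joints at [61.616, 20.094, 94.641, -0, 65.266, -4.847], TCP at [219.607, 504.239, 232.633] pointing down, gripper open.
Joint ranges: [-157.81, 157.81], [-45, 120.19], [0.68, 151.7], [-89.99, 269.99], [4.06, 180], [-164.3, 164.3]. Speed limits (degrees/s): [127.2, 127.2, 159.86, 180, 180, 180].

INTERFACE

Orientations are given as a 3x3 rotation matrix whose columns are the frame's x, y, z axes.
In Python, from workcell import manip gives the robot as it stands.
- The arm moves only by the tool jog_arm, called in YAML: its name, and indented under it one key for each argument. Schema: {"type":"object","properties":{"steps":{"type":"array","items":{"type":"array","items":{"type":"array","items":{"type":"number"},"minItems":7,"maxItems":7},"minItems":1,"maxItems":5},"minItems":1,"maxItems":1},"only":{"type":"string"},"quiet":{"type":"boolean"},"lines":{"type":"string"}},"required":["steps"],"additionalProperties":false}. steps is a list that holds a single list of rows (three levels of brackets), with 1 to 5 rows, each of 7 numbers: the opening from 0.0 (shut) to 1.0 (fully open), then dx, dy, dz in mm, then a rotation vector rx, ry, rz in degrees; each row shifts and turns the commanded pose from where the row before left it, along the tool's axes as they then stand; what a row does not reach is not made up. A row lasts 1/8 s, in which the tool goes at most 62.5 mm and 10.7 degrees, less where a joint would pass 70% of its speed; a pose out of reach is approached as far as the arm can. The fingers move at their own pace and stop on an object; the grip force is fixed at half the most. Time passes only in rows, so rows that do not move let the fingers close. The tool returns the time, the measured TCP pose, the force, the opening and the grip force at its end. only (a regular expression) keeps the lines of the reply that match it, lines (a string "A,B") keeps lines A to B, and quiet returns only ok. Input that does not fit is refused with a message, and nothing moves.
- manip.state(): the state, without advancing time (a new reading comes with each control period).
- manip.camera(name): name is "scene" or "top" or "wrist"; returns a dict with "pixels" (400x640x3 uint8, blue, green, red), "mtx" (3x3 intrinsics, pixels), "eye" and "attitude" of the camera in the world. Camera axes: x right, y down, z forward; pixel columns grow to the right and rows downward; lengths in mm; the calibration is good to about 2 mm. The wrist camera is an equidistant fisheye: a pixel r from the principal point sees the ray r / f radians off the axis. A picture is of the moment at which its call begins. There is no depth.
- manip.close_job(): hands the job in; it is judged then, once.
The state is a dict: "time_s": time; "qpos": joint angles; "dq": joint speeds; "joint_torque": joint torques, N m; "tcp_pos": TCP position; "eef_rot": TCP orientation; "force": force on the tool from outside, world axes, zero at the start; "moment": the same for the moment, N m; "gripper_width": opening from 0.0 (shut) to 1.0 (fully open); "finger_force": force on a finger pad.
Only numpy, scipy, OpenCV 4.12 (cv2) and the standard library are available. Lean on these libraries where they do the work, as an engineer would, in place of code of your own. Each camera call takes 0.05 s, during which the arm holds its last target. There are 200 camera calls.

## Working session

There is one attempt and no reset: what is moved stays moved. The work goes in short steps, Python scripts to look and compute and a tool call to move; the robot and the scene stay as the last step left them, time stands still between calls to the robot, and variables do not carry over. Pictures are saved under pics/ and viewed, at most 10 in all, crops included, and the job is handed in when it is done.

```bash
ls; mkdir -p pics
```

Run:
```python
from workcell import manip
import cv2
s=manip.state();print(s)
for n in ("scene","top","wrist"):
    c=manip.camera(n);cv2.imwrite(f"pics/{n}0.png",c["pixels"]);print(n,c["mtx"],c["eye"],c["attitude"])
```

```text
pics
workcell.py
{'time_s': 0.0, 'qpos': array([ 6.16157185e+01,  2.01241504e+01,  9.46757754e+01,  6.72430772e-04,
        6.52658406e+01, -4.84676107e+00]), 'dq': array([ 0.06731147, -0.05556635, -0.06646795, -0.05999891,  0.04585651,
        0.13186452]), 'joint_torque': array([-1.17038413e-03, -4.97326720e+01, -2.85252589e+01,  6.98293140e-02,
        2.58135918e-02, -1.20129371e-04]), 'tcp_pos': array([219.45941672, 503.96978056, 232.11100222]), 'eef_rot': array([[-9.16796761e-01,  3.99353716e-01, -5.55041507e-04],
       [ 3.99354087e-01,  9.16796217e-01, -1.00477838e-03],
       [ 1.07597975e-04, -1.14283566e-03, -9.99999341e-01]]), 'force': array([ 0.11615226,  0.17966071, -0.41138003]), 'moment': array([-0.02386663, -0.04019654,  0.03418129]), 'finger_force': 0.0, 'gripper_width': 0.9993641201622518}
scene [[363.85810696   0.         319.66186043]
 [  0.         363.85810696 200.00624761]
 [  0.           0.           1.        ]] [ 855.11524572 -637.89742488  683.8946783 ] [[ 0.87392409  0.30797084 -0.37604608]
 [ 0.48606153 -0.55520769  0.67489896]
 [-0.00093447 -0.77259199 -0.63490215]]
top [[362.75692236   0.         321.17641361]
 [  0.         362.75692236 202.50931477]
 [  0.           0.           1.        ]] [ 430.4805534   -27.74341295 1050.11305872] [[ 1.71660033e-04 -9.92957846e-01  1.18468080e-01]
 [-9.99707525e-01 -3.03535581e-03 -2.39927121e-02]
 [ 2.41833445e-02 -1.18429312e-01 -9.92667952e-01]]
wrist [[309.70691629   0.         314.4752313 ]
 [  0.         309.70691629 202.89225484]
 [  0.           0.           1.        ]] [147.9951807  535.94073262 383.51777175] [[ 0.39931725  0.87848831  0.2623052 ]
 [ 0.91680856 -0.38175166 -0.11716543]
 [-0.00279302  0.28726983 -0.95784563]]
```

View pics/top0.png

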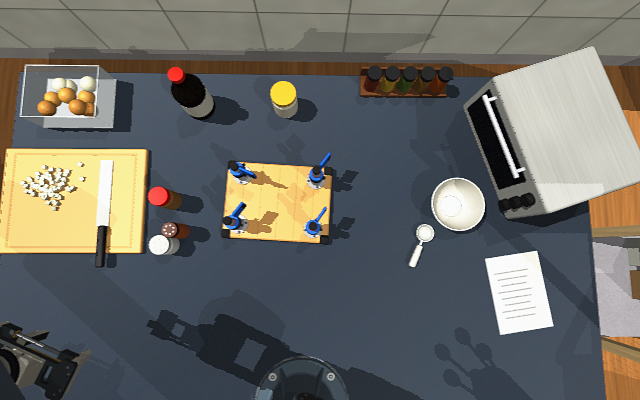

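View pics/scene0.png

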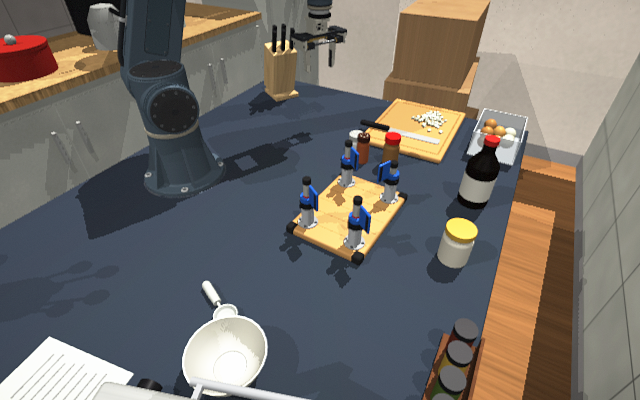

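The top view shows the board at about (278,202). Three levers point up and to the right. The far-left one at (240,172) points right and down, so that looks like the loose leg. I'll zoom in on both views.

Run:
```python
import cv2,numpy as np
a=cv2.imread("pics/top0.png")[145:255,210:350];b=cv2.imread("pics/scene0.png")[130:265,280:415]
a=cv2.resize(a,(560,440),interpolation=cv2.INTER_CUBIC)[:, :400];b=cv2.resize(b,(400,400),interpolation=cv2.INTER_CUBIC)
b=cv2.copyMakeBorder(b,0,40,0,0,cv2.BORDER_CONSTANT)
cv2.imwrite("pics/z0.png",np.hstack([a,b]))
```

```text
(no output)
```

View pics/z0.png

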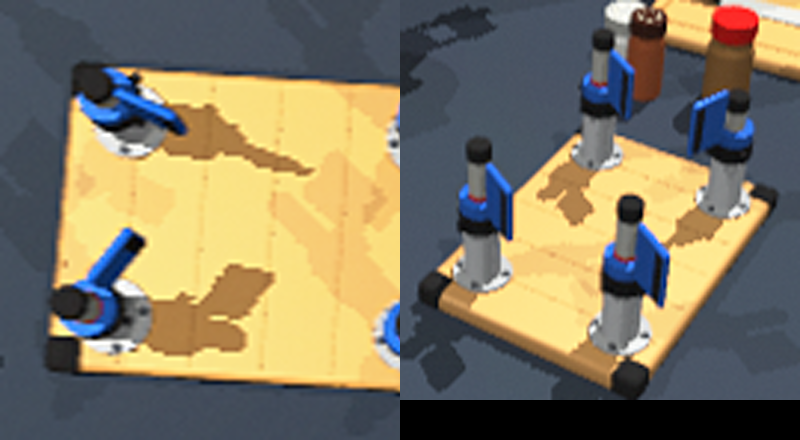

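The loose leg is the far-left one: no red mark shows, it is shorter, and its lever points the other way. Its cap is at about (233,165) in the top view and (394,165) in the scene view. Next I'll triangulate the caps and levers.

Create h.py:
```python
import numpy as np, cv2
def ray(c,p):
    m=c["mtx"];d=np.array([(p[0]-m[0,2])/m[0,0],(p[1]-m[1,2])/m[1,1],1.])
    if c.get("fish"):
        r=np.hypot(d[0],d[1]);d=np.array([d[0]/r*np.sin(r),d[1]/r*np.sin(r),np.cos(r)]) if r>1e-9 else np.array([0,0,1.])
    d=c["attitude"]@d;return c["eye"],d/np.linalg.norm(d)
def plane(c,p,z):
    e,d=ray(c,p);return e+d*(z-e[2])/d[2]
def tri(rs):
    A=0;b=0
    for e,d in rs:
        P=np.eye(3)-np.outer(d,d);A=A+P;b=b+P@e
    x=np.linalg.solve(A,b);return x,[np.linalg.norm((np.eye(3)-np.outer(d,d))@(x-e)) for e,d in rs]
def blue(im):
    h=cv2.cvtColor(im,cv2.COLOR_BGR2HSV);return cv2.inRange(h,(100,140,60),(125,255,255))
def comps(m,amin=10):
    n,l,s,c=cv2.connectedComponentsWithStats(m);return [(i,s[i],c[i]) for i in range(1,n) if s[i][4]>=amin],l
```

Run:
```python
from h import *
from workcell import manip
T=manip.camera("top");S=manip.camera("scene")
# caps: dark blobs near given seeds
for name,c,seeds in (("top",T,[(233,165.5),(227,221)]),("scene",S,[(394,164.5),(348,145)])):
    g=c["pixels"].max(axis=2)
    for s in seeds:
        x,y=map(int,s);w=g[y-8:y+9,x-8:x+9];print(name,s);print(w[2:-2,2:-2])
r=tri([ray(T,(233.2,165.5)),ray(S,(394,164.5))]);print("loose",r)
print("near-left",tri([ray(T,(227.5,220.5)),ray(S,(348.5,144))]))
for p in ((233.2,165.5),): print(plane(T,p,146))
# lever blue pixels in top
m=blue(T["pixels"]);cs,l=comps(m,15)
for i,s,ce in cs:
    if 210<ce[0]<345 and 145<ce[1]<255:
        ys,xs=np.where(l==i);vx,vy,x0,y0=cv2.fitLine(np.c_[xs,ys].astype(np.float32),cv2.DIST_L2,0,.01,.01).ravel();print(s,ce.round(1),np.degrees(np.arctan2(-vy,vx)))
```

```text
top (233, 165.5)
[[ 87  86  87  89  88  89  88  88  87  87  85  89  98]
 [ 87  87  80  52  57  69  68  68  74  89  85  85  85]
 [ 84  64  37  33  33  32  31  35  33  37  57  59  64]
 [ 79  41  38  39  42  41  45  42  93 205 254 210 179]
 [ 77  41  41  41  45  43  43  43  45  85 193 252 247]
 [ 77  42  40  42  42  44  43  43  44  38  74 187 246]
 [ 76  36  32  44  43  44  42  42  43  42  34 159 255]
 [ 76  36  35  46  44  43  43  41  43  40  22  28  82]
 [ 74  35  38  43  45  41  42  45  46  42  24 106 206]
 [ 74  28  97 146  44  43  46  45  41  28  17 174 255]
 [ 80 115 219 255 114  29  37  32  22  13  41  67 120]
 [116 238 255 255 252 183  43   6  27  59  79  93  92]
 [125 240 255 232 255 255 243 105  91  91  93  97 145]]
top (227, 221)
[[ 91  82 130 242 255 255 255 255 222 255 255 216 143]
 [ 93  83 177 252 152  95  86 145 242 255 255 255 221]
 [ 83  78  71  92  38  39  40  36  43 145 228 246 255]
 [ 84  76  46  39  42  41  42  41  38  29  44  71  67]
 [ 80  66  43  44  44  41  44  42  41  34  26  55  80]
 [ 75  49  43  44  43  43  44  45  42  35  27  65  87]
 [ 81  64  42  41  42 
[... 1610 characters left out ...]

 [100  90  87 115 125 115 112 105 107 185 250 245 183]
 [101  91  86 115 124 127 123 112 112 122 185 248 245]
 [ 99  95  91 115 123 126 122 108 115 119 125 185 249]
 [ 98  99  95 116 122 127 115 106 114 121 120 126 188]]
loose (array([633.0964887 , 174.47975071, 135.67812447]), [np.float64(1.1654387007729698), np.float64(1.1654387007730245)])
near-left (array([492.13509139, 180.73378525, 155.06327764]), [np.float64(0.03594638527647982), np.float64(0.03594638527636618)])
[631.87035836 172.7640959  146.        ]
[310 152  21  29 143] [320.  168.1] 59.23842
[229 162  27  16 142] [241.3 170.7] -13.502446
[225 202  19  27 160] [235.8 215.9] 69.884544
[306 207  20  27 135] [314.8 223.3] 57.036892
```

The loose leg's cap is at about (632,174). Its lever points to about −112° now and should end at about −45°. I want the finger line at about 13°, so I'll turn first and then travel.

jog_arm:
  steps:
    - [[1, 0, 0, 0, 0, 0, 10.7], [1, 0, 0, 0, 0, 0, 10.7], [1, 0, 0, 0, 0, 0, 10.7], [1, 0, 0, 0, 0, 0, 10.7], [1, 0, 0, 0, 0, 0, 10.7]]

```text
time_s: 0.88
tcp_pos: [219.6, 504.2, 232.5]
eef_rot: [[-0.218, 0.976, -0.0], [0.976, 0.218, -0.0], [-0.0, -0.0, -1.0]]
force: [-0.6, -0.4, -0.3]
gripper_width: 1.006
finger_force: 0.0
```

jog_arm:
  steps:
    - [[1, -48, 16, 0, 0, 0, 0], [1, -48, 16, 0, 0, 0, 0], [1, -48, 16, 0, 0, 0, 0], [1, -48, 15, 0, 0, 0, 0], [1, -48, 15, 0, 0, 0, 0]]

```text
time_s: 1.5
tcp_pos: [350.1, 286.4, 232.7]
eef_rot: [[-0.224, 0.974, 0.0], [0.974, 0.224, 0.0], [0.0, 0.0, -1.0]]
force: [0.5, 0.3, 0.1]
gripper_width: 1.005
finger_force: 0.0
```

jog_arm:
  steps:
    - [[1, -48, 15, 0, 0, 0, 0], [1, -48, 15, 0, 0, 0, 0], [1, -20, 55, 0, 0, 0, 0], [1, -20, 55, 0, 0, 0, 0], [1, -19, 55, 0, 0, 0, 0]]

```text
time_s: 2.12
tcp_pos: [576.1, 179.9, 232.6]
eef_rot: [[-0.224, 0.975, 0.0], [0.975, 0.224, 0.0], [0.0, 0.0, -1.0]]
force: [0.0, 0.4, 0.1]
gripper_width: 1.002
finger_force: 0.0
```

jog_arm:
  steps:
    - [[1, -19, 55, 0, 0, 0, 0], [1, 0, 0, 0, 0, 0, 0]]

```text
time_s: 2.38
tcp_pos: [634.4, 173.4, 230.9]
eef_rot: [[-0.223, 0.975, -0.001], [0.975, 0.223, -0.0], [-0.0, -0.001, -1.0]]
force: [-0.3, -0.2, -0.1]
gripper_width: 0.999
finger_force: 0.0
```

Run:
```python
from workcell import manip
import cv2
s=manip.state();print(s["tcp_pos"],s["eef_rot"],s["qpos"])
c=manip.camera("wrist");cv2.imwrite("pics/w1.png",c["pixels"])
```

```text
[634.4446432  173.36191703 230.94154476] [[-2.22561167e-01  9.74918355e-01 -8.53593897e-04]
 [ 9.74918718e-01  2.22560950e-01 -3.42005170e-04]
 [-1.43450449e-04 -9.08301737e-04 -9.99999577e-01]] [ 1.12326554e+01  3.15425636e+01  7.72413494e+01 -1.02354300e-02
  7.12678748e+01 -1.62355688e+00]
```

View pics/w1.png

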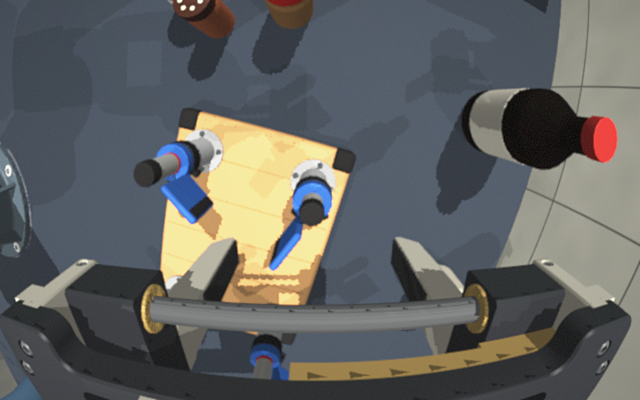

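The wrist view shows the loose leg's cap at (313,211), between the fingers, and its lever tip at about (273,266). The set leg next to it has its cap at (148,173).

Run:
```python
from h import *
from workcell import manip
c=manip.camera("wrist");c["fish"]=1;T=manip.camera("top")
im=c["pixels"];g=im.max(axis=2)
w=((g[190:235,290:335]<60)*255).astype(np.uint8);cs,l=comps(w,30);print([(s[:5]+np.array([290,190,0,0,0]),ce+[290,190]) for _,s,ce in cs])
m=blue(im);cs,l=comps(m,60)
for i,s,ce in cs: print(s,ce)
i=[i for i,s,ce in cs if abs(ce[0]-300)<25 and 180<ce[1]<260]
ys,xs=np.where(np.isin(l,i));print("lowest",[(x,y) for x,y in zip(xs,ys) if y>=ys.max()-3])
print("leftmost",[(x,y) for x,y in zip(xs,ys) if x<=280])
cap=(313.5,211);P=plane(c,cap,146);print("cap",P, "tri w/ top",tri([ray(c,cap),ray(T,(233.2,165.5))]))
for t in ((270,266),(277,268)):
    Q=plane(c,t,157);d=(Q-P)[:2];print(t,Q,np.hypot(*d),np.degrees(np.arctan2(d[1],d[0])))
P=plane(c,(147,173),166);Q=plane(c,(205,0),166);print("set",P)
```

```text
[(array([302, 200,  23,  13, 104]), array([313.06730769, 203.96153846])), (array([308, 217,  19,   8,  36]), array([317.22222222, 221.77777778]))]
[ 158  143   50   81 1692] [183.72695035 182.72340426]
[ 272  181   61   90 1314] [301.24200913 218.93683409]
[251 344  37  36 564] [270.37765957 359.12411348]
lowest [(np.int64(272), np.int64(267)), (np.int64(273), np.int64(267)), (np.int64(274), np.int64(267)), (np.int64(275), np.int64(267)), (np.int64(276), np.int64(267)), (np.int64(277), np.int64(267)), (np.int64(278), np.int64(267)), (np.int64(273), np.int64(268)), (np.int64(274), np.int64(268)), (np.int64(275), np.int64(268)), (np.int64(276), np.int64(268)), (np.int64(277), np.int64(268)), (np.int64(273), np.int64(269)), (np.int64(274), np.int64(269)), (np.int64(275), np.int64(269)), (np.int64(276), np.int64(269)), (np.int64(274), np.int64(270))]
leftmost [(np.int64(280), np.int64(243)), (np.int64(280), np.int64(245)), (np.int64(280), np.int64(246)), (np.int64(280), np.int64(247)), (np.int64(279), np.int64(248)), (np.int64(280), np.int64(248)), (np.int64(279), np.int64(249)), (np.int
[... 2989 characters left out ...]
nt64(268)), (np.int64(274), np.int64(268)), (np.int64(275), np.int64(268)), (np.int64(276), np.int64(268)), (np.int64(277), np.int64(268)), (np.int64(273), np.int64(269)), (np.int64(274), np.int64(269)), (np.int64(275), np.int64(269)), (np.int64(276), np.int64(269)), (np.int64(274), np.int64(270))]
cap [633.07434284 175.3816555  146.        ] tri w/ top (array([633.2033272 , 173.82589637, 140.9792037 ]), [np.float64(0.21798857496184695), np.float64(0.21798857496178897)])
(270, 266) [607.86318734 123.84702347 157.        ] 57.3709042913183 -116.06825124219694
(277, 268) [613.89640913 123.408952   157.        ] 55.398150245852534 -110.25406674951778
set [496.53160143 182.46022142 166.        ]
```

Run:
```python
import cv2
a=cv2.imread("pics/w1.png")[140:290,120:345];cv2.imwrite("pics/z1.png",cv2.resize(a,None,fx=3.5,fy=3.5,interpolation=cv2.INTER_CUBIC))
```

```text
(no output)
```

View pics/z1.png

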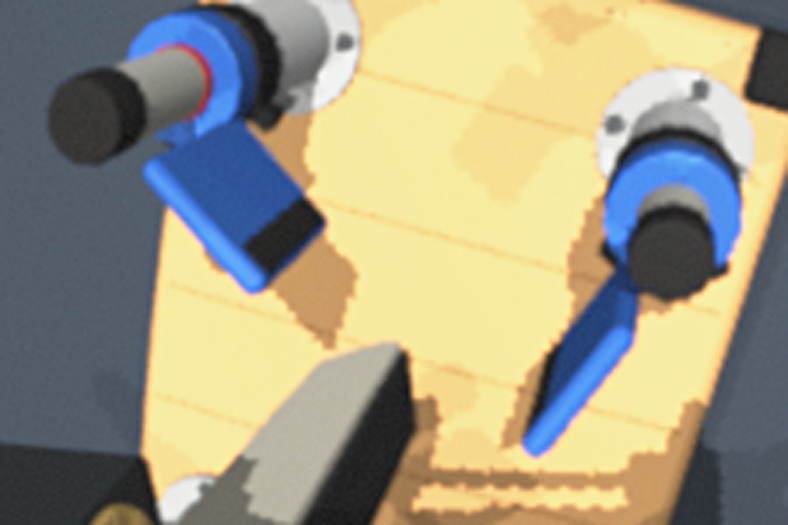

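The axis is at about (632.5,173.5) and the lever at about −113°, which puts it 54° ahead of the finger. The set leg's lever is at the left. I'll descend to TCP z≈133 and close.

jog_arm:
  steps:
    - [[1, 0, -2, 25, 0, 0, 0], [1, 0, 0, 25, 0, 0, 0], [1, 0, 0, 25, 0, 0, 0], [1, 0, 0, 23, 0, 0, 0], [1, 0, 0, 0, 0, 0, 0]]

```text
time_s: 3.15
tcp_pos: [628.5, 174.2, 133.9]
eef_rot: [[-0.225, 0.974, -0.003], [0.974, 0.225, -0.001], [0.0, -0.003, -1.0]]
force: [0.1, 0.1, 0.4]
gripper_width: 0.996
finger_force: 0.0
```

Run:
```python
from workcell import manip
import cv2
c=manip.camera("wrist");cv2.imwrite("pics/w2.png",c["pixels"])
```

```text
(no output)
```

View pics/w2.png

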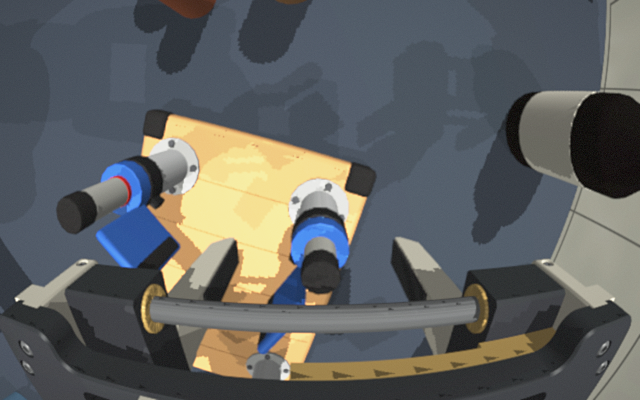

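The leg's cap is now at about (320,275), between the finger tips. The TCP settled about 4 mm short in x, so I'll check the axis from this view.

Run:
```python
from h import *
from workcell import manip
c=manip.camera("wrist");c["fish"]=1;s=manip.state();t=s["tcp_pos"];R=s["eef_rot"]
print(t)
for p,z in (((320,277),146),((320,271),138),((320,240),112)):
    P=plane(c,p,z);print(p,P,R.T@(P-t))
g=c["pixels"].max(axis=2)
for y in (265,275,283): print(y,[x for x in range(290,350) if g[y,x]<62])
m=blue(c["pixels"])
for y in (236,242,248): print(y,[x for x in range(285,360) if m[y,x]][::60], [x for x in range(285,360) if m[y,x]][-1])
```

```text
[630.04964937 174.27704082 135.95532272]
(320, 277) [634.71129638 172.18084798 146.        ] [ -3.09053105   4.08267529 -10.0399651 ]
(320, 271) [635.02391879 171.35051646 138.        ] [-3.96978061  4.19148752 -2.03982365]
(320, 240) [633.71290285 178.45006594 112.        ] [ 3.24311848  4.48007198 23.96042964]
265 [301, 302, 303, 304, 305, 306, 307, 308, 309, 310, 311, 312, 313, 314, 315, 316, 317, 318, 319, 320, 321, 322, 323, 324, 325, 326, 327, 328, 329, 330, 331, 332, 333, 334, 335, 342]
275 [300, 301, 302, 303, 304, 305, 306, 307, 308, 309, 310, 311, 312, 313, 314, 315, 316, 317, 318, 319, 320, 321, 322, 323, 324, 325, 326, 327, 328, 329, 330, 331, 332, 333, 334, 335, 336, 337, 338, 339, 340]
283 [302, 303, 304, 305, 306, 307, 308, 309, 310, 311, 312, 313, 314, 315, 316, 317, 318, 319, 320, 321, 322, 324, 325, 326, 327, 328, 329, 330, 331, 332, 333, 334, 335, 336, 337, 338]
236 [291] 344
242 [291] 345
248 [290] 346
```

jog_arm:
  steps:
    - [[1, -2, 4, 0, 0, 0, 0], [1, 0, 0, 0, 0, 0, 0], [1, 0, 0, 0, 0, 0, 0], [1, 0, 0, 0, 0, 0, 0]]

```text
time_s: 3.75
tcp_pos: [634.5, 172.9, 134.7]
eef_rot: [[-0.224, 0.975, -0.0], [0.975, 0.224, 0.0], [0.0, 0.0, -1.0]]
force: [-0.3, -0.3, 0.6]
gripper_width: 0.999
finger_force: 0.0
```

jog_arm:
  steps:
    - [[0.5, 0, 0, 1, 0, 0, 0], [0, 0, 0, 0, 0, 0, 0], [0, 0, 0, 0, 0, 0, 0], [0, 0, 0, 0, 0, 0, 0], [0, 0, 0, 0, 0, 0, 0]]

```text
time_s: 4.38
tcp_pos: [634.5, 172.9, 133.6]
eef_rot: [[-0.224, 0.975, 0.0], [0.975, 0.224, -0.0], [-0.0, 0.0, -1.0]]
force: [1.2, -0.3, -0.0]
gripper_width: 0.512
finger_force: 0.0
```

jog_arm:
  steps:
    - [[0, 0, 0, 0, 0, 0, 0], [0, 0, 0, 0, 0, 0, 0], [0, 0, 0, 0, 0, 0, 0], [0, 0, 0, 0, 0, 0, 0]]

```text
time_s: 4.88
tcp_pos: [633.2, 172.6, 133.6]
eef_rot: [[-0.224, 0.974, -0.003], [0.974, 0.224, -0.001], [-0.0, -0.004, -1.0]]
force: [-9.2, -2.9, 5.9]
gripper_width: 0.208
finger_force: 30.0
```

The leg is gripped. I'll relieve the side load, then lift 20 mm gently.

jog_arm:
  steps:
    - [[0, 0, -2, 0, 0, 0, 0], [0, 0, 0, 0, 0, 0, 0], [0, 0, 0, 0, 0, 0, 0], [0, 0, 0, 0, 0, 0, 0]]

```text
time_s: 5.38
tcp_pos: [632.6, 172.4, 133.7]
eef_rot: [[-0.224, 0.975, -0.0], [0.975, 0.224, -0.0], [0.0, -0.0, -1.0]]
force: [-1.1, -0.8, 2.6]
gripper_width: 0.205
finger_force: 30.0
```

jog_arm:
  steps:
    - [[0, 0, 0, -5, 0, 0, 0], [0, 0, 0, -5, 0, 0, 0], [0, 0, 0, -5, 0, 0, 0], [0, 0, 0, -5, 0, 0, 0], [0, 0, 0, 0, 0, 0, 0]]

```text
time_s: 6.0
tcp_pos: [632.5, 172.4, 154.1]
eef_rot: [[-0.224, 0.975, 0.0], [0.975, 0.224, 0.0], [-0.0, 0.0, -1.0]]
force: [-1.8, -0.5, -2.6]
gripper_width: 0.207
finger_force: 30.0
```

jog_arm:
  steps:
    - [[0, 0, 0, 0, 0, 0, 0], [0, 0, 0, 0, 0, 0, 0], [0, 0, 0, 0, 0, 0, 0], [0, 0, 0, 0, 0, 0, 0]]

```text
time_s: 6.5
tcp_pos: [632.5, 172.4, 153.5]
eef_rot: [[-0.224, 0.975, -0.0], [0.975, 0.224, -0.0], [-0.0, -0.0, -1.0]]
force: [-2.0, -0.5, -3.3]
gripper_width: 0.209
finger_force: 30.0
```

Run:
```python
from workcell import manip
import cv2
c=manip.camera("wrist");cv2.imwrite("pics/w3.png",cv2.resize(c["pixels"][150:310,50:370],None,fx=2.5,fy=2.5,interpolation=cv2.INTER_CUBIC))
print(manip.state()["tcp_pos"])
```

```text
[632.514504   172.43118284 153.52217055]
```

View pics/w3.png

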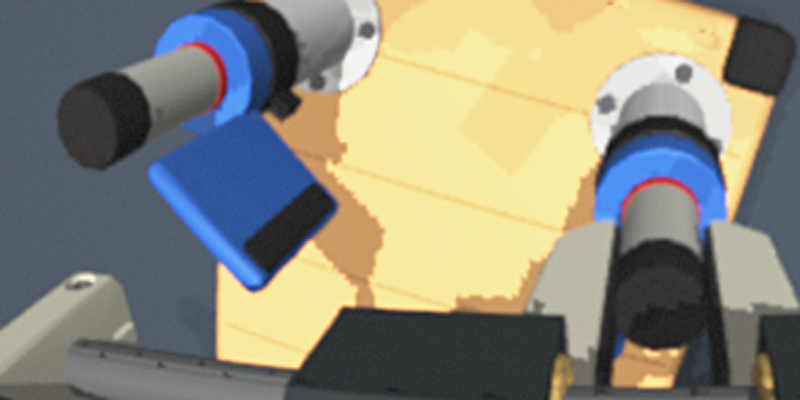

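The red mark now shows just above the loose leg's blue ring at (660,185), as on the set leg. The leg is up about 20 mm. I'll turn the hand anticlockwise, which is negative tool rz.

jog_arm:
  steps:
    - [[0, 0, 0, 0, 0, 0, -6], [0, 0, 0, 0, 0, 0, -6], [0, 0, 0, 0, 0, 0, -6], [0, 0, 0, 0, 0, 0, -6], [0, 0, 0, 0, 0, 0, 0]]

```text
time_s: 7.18
tcp_pos: [632.2, 172.5, 153.5]
eef_rot: [[-0.601, 0.799, -0.001], [0.799, 0.601, 0.0], [0.001, -0.001, -1.0]]
force: [-3.4, 0.9, -2.6]
gripper_width: 0.21
finger_force: 30.6
```

jog_arm:
  steps:
    - [[0, 0, 0, 0, 0, 0, -5], [0, 0, 0, 0, 0, 0, -5], [0, 0, 0, 0, 0, 0, -5], [0, 0, 0, 0, 0, 0, -5], [0, 0, 0, 0, 0, 0, 0]]

```text
time_s: 7.8
tcp_pos: [632.2, 172.4, 153.5]
eef_rot: [[-0.837, 0.547, -0.001], [0.547, 0.837, -0.0], [0.001, -0.001, -1.0]]
force: [-5.2, 0.1, -1.9]
gripper_width: 0.208
finger_force: 31.0
```

```bash
python3 -c "
from workcell import manip
s=manip.state();print(s['moment'],s['qpos'])"
```

```text
[ 0.02670876  0.82989663 -0.12055688] [ 1.11840565e+01  3.56440997e+01  8.17634222e+01  9.17557738e-03
  6.26512725e+01 -4.56554173e+01]
```

jog_arm:
  steps:
    - [[0, 0, 0, 0, 0, 0, -5], [0, 0, 0, 0, 0, 0, -5], [0, 0, 0, 0, 0, 0, -5], [0, 0, 0, 0, 0, 0, -5], [0, 0, 0, 0, 0, 0, 0]]

```text
time_s: 8.43
tcp_pos: [632.4, 172.1, 153.5]
eef_rot: [[-0.973, 0.229, -0.001], [0.229, 0.973, -0.0], [0.0, -0.001, -1.0]]
force: [-3.9, -2.4, -2.6]
gripper_width: 0.207
finger_force: 35.9
```

```bash
python3 - <<'E'
from workcell import manip
import cv2,numpy as np
s=manip.state();print(s['moment'],s['qpos'])
T=manip.camera("top");W=manip.camera("wrist")
a=cv2.resize(T["pixels"][150:250,205:345],(560,400),interpolation=cv2.INTER_CUBIC)
b=cv2.resize(W["pixels"][100:320,170:470],(300,220))
cv2.imwrite("pics/r1.png",np.vstack([W["pixels"][80:330,:560],a[:330]]))
E
```

```text
[-0.36593802  0.66788306 -0.21340263] [ 1.11604208e+01  3.56504380e+01  8.17558216e+01 -1.99456766e-02
  6.26326420e+01 -6.55958241e+01]
```

View pics/r1.png

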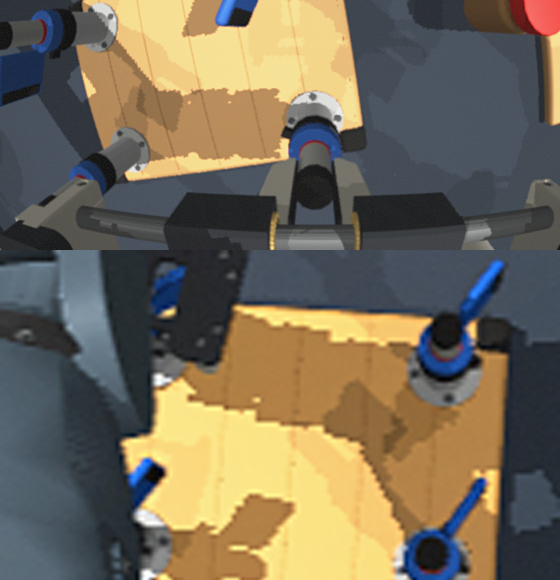

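The mark still sits on the ring, at (315,145). The turning moment is rising, 0.12 to 0.21 N·m, so the lever is being pushed and the stop is near. I'll continue in small steps.

jog_arm:
  steps:
    - [[0, 0, 0, 0, 0, 0, -3], [0, 0, 0, 0, 0, 0, -3], [0, 0, 0, 0, 0, 0, 0], [0, 0, 0, 0, 0, 0, 0]]

```text
time_s: 9.02
tcp_pos: [632.3, 171.9, 153.5]
eef_rot: [[-0.992, 0.126, -0.001], [0.126, 0.992, -0.001], [0.001, -0.001, -1.0]]
force: [-5.1, -4.2, -1.7]
gripper_width: 0.206
finger_force: 38.9
```

```bash
python3 -c "
from workcell import manip
s=manip.state();print(s['moment'],s['qpos'][5])"
```

```text
[-0.64850646  0.86817745 -0.32339886] -71.61068383502209
```

jog_arm:
  steps:
    - [[0, 0, 0, 0, 0, 0, -2], [0, 0, 0, 0, 0, 0, -2], [0, 0, 0, 0, 0, 0, 0], [0, 0, 0, 0, 0, 0, 0]]

```text
time_s: 9.52
tcp_pos: [631.8, 171.6, 153.4]
eef_rot: [[-0.998, 0.057, -0.003], [0.057, 0.998, -0.001], [0.002, -0.001, -1.0]]
force: [-8.1, -6.5, -0.4]
gripper_width: 0.209
finger_force: 40.9
```

```bash
python3 -c "
from workcell import manip
s=manip.state();print(s['moment'],s['qpos'][5])"
```

```text
[-0.86541861  1.45948093 -0.56115889] -75.59119650417489
```

The moment jumped to 0.56 N·m, well over the 0.2 the lever needs. The lever is probably at its stop, so I'll check in the scene view.

Run:
```python
from workcell import manip
import cv2,numpy as np
S=manip.camera("scene");W=manip.camera("wrist")
a=cv2.resize(S["pixels"][110:260,275:425],(500,500),interpolation=cv2.INTER_CUBIC)
b=cv2.resize(W["pixels"][180:330,260:400],(280,300),interpolation=cv2.INTER_CUBIC)
b=cv2.copyMakeBorder(b,0,200,0,0,cv2.BORDER_CONSTANT)
cv2.imwrite("pics/r2.png",np.hstack([a,b]))
```

```text
(no output)
```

View pics/r2.png

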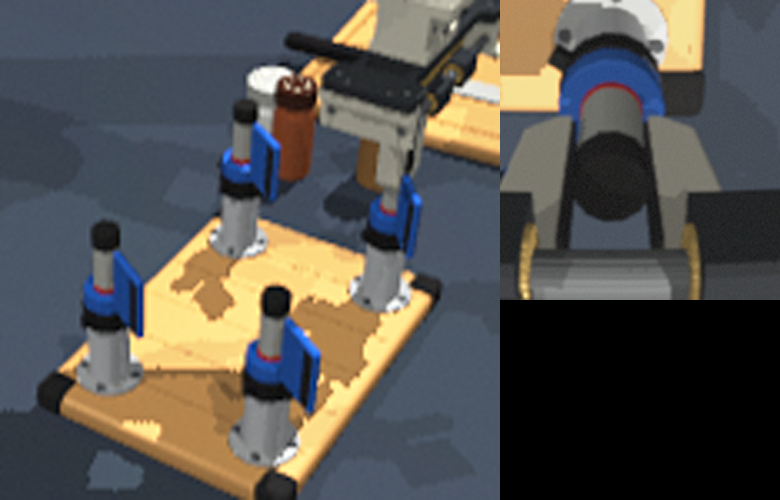

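In the scene view the blade now points along roughly with the other three. I'll put numbers on the lever directions.

Run:
```python
from h import *
from workcell import manip
c=manip.camera("scene")
A={"loose":((419,188),(633,173.3)),"A":((278,143),(494,181)),"B":((143,280),(482.7,-28.7)),"C":((320,352),(621.7,-36.4))}
for k,(z,a) in A.items():
    p=(275+z[0]*.3,110+z[1]*.3);Q=plane(c,p,157);d=Q[:2]-a;print(k,Q.round(1),np.hypot(*d).round(1),np.degrees(np.arctan2(d[1],d[0])).round(1))
s=manip.state();print(s["tcp_pos"],s["moment"])
```

```text
loose [659. 142. 157.] 40.7 -50.3
A [537.1 148.6 157. ] 54.0 -37.0
B [528.8 -60.6 157. ] 56.0 -34.7
C [666.2 -70.4 157. ] 56.0 -37.3
[631.74598646 171.60927403 153.43643588] [-0.93917129  1.36932429 -0.60988635]
```

jog_arm:
  steps:
    - [[0, 0, 0, 0, 0, 0, -2], [0, 0, 0, 0, 0, 0, 0], [0, 0, 0, 0, 0, 0, 0]]

```text
time_s: 10.05
tcp_pos: [631.4, 171.4, 153.4]
eef_rot: [[-1.0, 0.022, -0.004], [0.022, 1.0, -0.002], [0.004, -0.002, -1.0]]
force: [-10.5, -7.5, 1.0]
gripper_width: 0.208
finger_force: 41.1
```

```bash
python3 -c "
from workcell import manip
s=manip.state();print(s['moment'],s['qpos'][5])"
```

```text
[-1.1203186   1.8778272  -0.58469905] -77.58786372637223
```

Create lv.py:
```python
from h import *
from workcell import manip
c=manip.camera("scene");im=cv2.resize(c["pixels"][150:200,380:410],None,fx=4,fy=4,interpolation=cv2.INTER_CUBIC)
m=blue(im);ys,xs=np.where(m)
for r in range(40,130,8):
    x=xs[ys==r];print(150+r/4, (380+x.min()/4,380+x.max()/4) if len(x) else None)
sel=xs>60;top=ys[sel].min();print("top",150+top/4,380+xs[(ys==top)&sel].mean()/4, "area",len(xs)/16)
s=manip.state();print(s["tcp_pos"].round(1),s["moment"].round(2),s["force"].round(1),s["qpos"][5].round(1))
```

```bash
python3 lv.py
```

```text
160.0 None
162.0 None
164.0 (np.float64(395.75), np.float64(398.25))
166.0 (np.float64(395.25), np.float64(399.25))
168.0 (np.float64(395.0), np.float64(400.0))
170.0 (np.float64(387.0), np.float64(401.25))
172.0 (np.float64(385.75), np.float64(401.25))
174.0 (np.float64(385.75), np.float64(400.75))
176.0 (np.float64(385.75), np.float64(400.75))
178.0 (np.float64(386.5), np.float64(400.25))
180.0 (np.float64(390.0), np.float64(399.75))
182.0 (np.float64(394.25), np.float64(399.75))
top 162.25 396.875 area 170.9375
[631.4 171.4 153.4] [-1.15  1.89 -0.63] [-10.4  -7.2   0.5] -77.6
```

jog_arm:
  steps:
    - [[0, 0, 0, 0, 0, 0, -3], [0, 0, 0, 0, 0, 0, 0], [0, 0, 0, 0, 0, 0, 0]]

```text
time_s: 10.48
tcp_pos: [630.7, 171.1, 153.3]
eef_rot: [[-1.0, -0.031, -0.005], [-0.031, 1.0, -0.002], [0.005, -0.002, -1.0]]
force: [-14.6, -9.5, 2.8]
gripper_width: 0.211
finger_force: 41.0
```

```bash
python3 lv.py
```

```text
160.0 None
162.0 None
164.0 (np.float64(395.75), np.float64(398.25))
166.0 (np.float64(395.5), np.float64(399.25))
168.0 (np.float64(395.0), np.float64(400.0))
170.0 (np.float64(387.0), np.float64(401.25))
172.0 (np.float64(385.75), np.float64(401.25))
174.0 (np.float64(385.75), np.float64(400.75))
176.0 (np.float64(385.75), np.float64(400.75))
178.0 (np.float64(386.5), np.float64(400.0))
180.0 (np.float64(390.0), np.float64(399.75))
182.0 (np.float64(394.25), np.float64(399.75))
top 162.5 397.0 area 171.0
[630.7 171.1 153.3] [-1.55  2.45 -0.72] [-14.5  -8.9   3.9] -80.6
```

With another 3° of hand turn the blade does not move in the image and the force only rises, so the lever is at its stop. The mark is still held, with TCP z only 0.2–0.3 mm lower than after the lift. I'll hold briefly and hand in.

jog_arm:
  steps:
    - [[0, 0, 0, 0, 0, 0, 1], [0, 0, 0, 0, 0, 0, 0], [0, 0, 0, 0, 0, 0, 0], [0, 0, 0, 0, 0, 0, 0]]

```text
time_s: 11.02
tcp_pos: [630.8, 171.2, 153.3]
eef_rot: [[-1.0, -0.013, -0.005], [-0.013, 1.0, -0.002], [0.005, -0.002, -1.0]]
force: [-14.6, -8.8, 3.0]
gripper_width: 0.211
finger_force: 40.1
```

```bash
python3 -c "
from workcell import manip
print(manip.close_job())"
```

```text
the job is handed in; nothing more can be done
None
```

I handed the job in at about 11 s: the loose leg is still gripped, raised about 20 mm to its red mark, and its cam lever is pushed round until it stopped moving; the judge's verdict was not shown.

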